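# Fetch the gift box from behind the tea tins

## Robot

A 6-joint arm with a two-finger parallel gripper is mounted at the origin on the work surface. World frame = base frame: x ahead of the robot, y to its left, z up, the work surface at z = 0. Lengths are in m, angles in rad, forces in N, time in s.
With the tool pointing down it reaches from about 0.35 to 0.875 m from the base axis. Payload 4.2 kg.
Tool frame: the origin (TCP) lies midway between the tips of the shut fingers; the grasp point (between the pads) lies behind it (arm.grasp_offset is the z of the grasp point in the tool frame, in m); z points along the fingers, x is the direction in which the jaws open and shut, and the axes are right-handed (so a half turn about z gives the same grasp; the last joint's range is limited). The gripper opens to 87 mm and grips with 3 to 60 N. Pads are 19 mm wide; open, the fingers measure 117 mm over their backs; the gripper's body (75 mm by 190 mm) begins 51 mm behind the grasp point.
Start: joints at [1.379, 0.385, 0.008, 0, -1.194, -0.259], TCP at [0.272, 0.563, 0.223] pointing down, gripper open.
Joint ranges: [-3.14, 3.14], [-1.21, 2.06], [-1.07, 1.41], [-3.16, 2.05], [-2.99, -0.16], [-3.1, 3.1]. Speed limits (rad/s): [2.79, 2.79, 3.14, 3.14, 3.14, 3.14].

## Interface

Orientations are given as [roll, pitch, yaw] about the fixed x, y, z axes, in that order (R = Rz(yaw) Ry(pitch) Rx(roll)).
In Python, from rig import monitor, grab_frame, job, arm gives the robot as it stands. The module is installed in compiled form; this text tells all that it offers.
- The arm moves only by the shell command python3 -m handwheel 'ROWS' [OPENING] [FORCE]. ROWS is JSON, a list of rows, each a list of 4 numbers: the shift along the tool's x, y, z in cm, then the turn about the tool's z in rad. A call has 1 to 20 rows; each row is the pose to reach, as a shift and turn from the pose measured when the call began, along the tool's axes at that moment; what a row does not reach only later rows make up. A row lasts 1/8 s, in which the tool goes at most 62.5 mm and 10.7 degrees, less where a joint would pass 70% of its speed; a pose out of reach is approached as far as the arm can. A call with a gripper value outside its range is refused whole. OPENING is the opening, from -1 (shut) to 1 (fully open), so that 0 is half open, set as the call begins (- or left out, the last holds). The fingers move at their own pace and stop on an object; FORCE is the grip in N (left out, the last holds). Time passes only in rows, so rows that repeat a pose let the fingers close. It gives the time, the measured TCP pose, the force and the opening at its end, in the units of the state.
- monitor.get_obs(): the state, without advancing time (a new reading comes with each control period).
- grab_frame(name): name is "scene" or "top" or "wrist"; returns a dict with "color" (384x512x3 uint8, red, green, blue), "mtx" (3x3 intrinsics, pixels), "D" ([k1, k2, p1, p2, k3] as OpenCV has them; the pictures are not rectified), "origin" and "rotation" of the camera in the world; the wrist camera has in their place "T_tool_cam" (4x4, takes a point from camera to tool coordinates, whose origin is the TCP and whose axes are the tool frame's). Camera axes: x right, y down, z forward; pixel columns grow to the right and rows downward; lengths in m; the calibration is good to about 2 mm. A picture is of the moment at which its call begins: read the wrist's pose just before it. There is no depth.
- job.job_done(): hands the job in, once; it reports no verdict.
The state is a dict: "time": time; "joint_pos": joint angles; "joint_vel": joint speeds; "effort": joint torques, N m; "tcp_pos": TCP position; "eef_rot": TCP orientation; "wrist_force": force on the tool from outside, world axes, zero at the start; "moment": the same for the moment, N m; "finger_gap": finger opening in m.
Only numpy, scipy, OpenCV 4.12 (cv2) and the standard library are available. Lean on these libraries where they do the work, as an engineer would, in place of code of your own. Each camera call takes 0.05 s, during which the arm holds its last target. There are 200 camera calls.

## Task

A customer wants the gold gift box that stands behind the three tea tins: first stand all three tins in the white side tray, leaving the box where it is meanwhile, then set the box upright on the pad in the middle of the steel coin tray while the tins are still aside. After that put every tin back upright, centred on the coaster of its own colour; do not tip over a tin or the box.

Things in the scene. Friction and masses are not known exactly. Their poses are not given: they have to be found in the camera images.
- tin_red: red round tea tin with a red lid, upright cylinder, 56 mm diameter, 105 mm tall, about 0.22 kg, loose. Origin: centre of its underside, z up. At the start it stands centred on the red coaster.
- tin_blue: blue round tea tin with a blue lid, upright cylinder, 56 mm diameter, 105 mm tall, about 0.22 kg, loose. Origin: centre of its underside, z up. At the start it stands centred on the blue coaster.
- tin_green: green round tea tin with a green lid, upright cylinder, 56 mm diameter, 105 mm tall, about 0.22 kg, loose. Origin: centre of its underside, z up. At the start it stands centred on the green coaster.
- coaster_red: red coaster with a cork margin, fixed on a dark wooden display board (8 mm thick): red disc 84 mm across, cork rim 90 mm across, 4 mm thick, flat top. Origin: centre of its underside, z up; tins stand 4 mm above it. The three coasters stand in an arc before the gift box, 94 mm or more between centres; which colour is where varies.
- coaster_blue: blue coaster with a cork margin, fixed on a dark wooden display board (8 mm thick): blue disc 84 mm across, cork rim 90 mm across, 4 mm thick, flat top. Origin: centre of its underside, z up; tins stand 4 mm above it. The three coasters stand in an arc before the gift box, 94 mm or more between centres; which colour is where varies.
- coaster_green: green coaster with a cork margin, fixed on a dark wooden display board (8 mm thick): green disc 84 mm across, cork rim 90 mm across, 4 mm thick, flat top. Origin: centre of its underside, z up; tins stand 4 mm above it. The three coasters stand in an arc before the gift box, 94 mm or more between centres; which colour is where varies.
- gift_box: gold gift box with pale ribbon stripes, 46 x 46 x 40 mm tall, about 0.12 kg, loose. Origin: centre of its underside, axes along its sides, z up. It stands on the dark display board (8 mm thick), behind the three taller tins as seen from the robot, about 80 to 95 mm from each between centres: too close for a gripper's body to come down to it while they stand there.
- side_tray: white rectangular tray with a low rim, fixed to the counter on the robot's left or right: 290 mm along its x, 130 mm along its y, 14 mm high, 5 mm walls, inner floor 5 mm above its underside; three tins fit in a row along its x. Origin: centre of its underside.
- coin_tray: steel coin tray with a low rim and a dark blue square pad in its middle, fixed to the counter on the other side: 180 mm along its x, 150 mm along its y, 12 mm high, 4 mm walls, inner floor 4 to 5 mm above its underside (the pad is 66 mm square). Origin: centre of its underside.

How it is judged:
On the way, in this order (a step that is already met when the one before it is completed fails the run):
1. all three tins stand released in the white side tray and the gift box has not been moved (30 mm) (x of tin_red in the frame of side_tray between -0.135 and 0.135 m and y of tin_red in the frame of side_tray between -0.055 and 0.055 m and z of tin_red in the frame of side_tray between 0 and 0.012 m and angle between each of tin_red, tin_blue, tin_green's own z axis and vertical below 0.12 rad and linear speed of each of tin_red, tin_blue, tin_green below 0.03 m/s and angular speed of each of tin_red, tin_blue, tin_green below 0.3 rad/s and contact force between each of tin_red, tin_blue, tin_green and the fingers below 0.1 N and x of tin_blue in the frame of side_tray between -0.135 and 0.135 m and y of tin_blue in the frame of side_tray between -0.055 and 0.055 m and z of tin_blue in the frame of side_tray between 0 and 0.012 m and x of tin_green in the frame of side_tray between -0.135 and 0.135 m and y of tin_green in the frame of side_tray between -0.055 and 0.055 m and z of tin_green in the frame of side_tray between 0 and 0.012 m and distance of gift_box from where it was at the start of the episode below 0.03 m), for 0.2 s.
2. the gift box stands released in the middle of the coin tray, all three tins still standing in the side tray (horizontal distance between gift_box and coin_tray below 0.018 m and z of gift_box in the frame of coin_tray between 0 and 0.01 m and angle between each of gift_box, tin_red, tin_blue, tin_green's own z axis and vertical below 0.12 rad and linear speed of each of gift_box, tin_red, tin_blue, tin_green below 0.03 m/s and angular speed of each of gift_box, tin_red, tin_blue, tin_green below 0.3 rad/s and contact force between each of gift_box, tin_red, tin_blue, tin_green and the fingers below 0.1 N and x of tin_red in the frame of side_tray between -0.135 and 0.135 m and y of tin_red in the frame of side_tray between -0.055 and 0.055 m and z of tin_red in the frame of side_tray between 0 and 0.012 m and x of tin_blue in the frame of side_tray between -0.135 and 0.135 m and y of tin_blue in the frame of side_tray between -0.055 and 0.055 m and z of tin_blue in the frame of side_tray between 0 and 0.012 m and x of tin_green in the frame of side_tray between -0.135 and 0.135 m and y of tin_green in the frame of side_tray between -0.055 and 0.055 m and z of tin_green in the frame of side_tray between 0 and 0.012 m), for 0.2 s.
At the end, for the whole second after the job is handed in: The gift box stands upright (7 degrees) on the floor of the coin tray, its centre within 18 mm of the tray's middle; each tin stands upright on the coaster of its own colour, centres within 14 mm; all released and at rest (horizontal distance between gift_box and coin_tray below 0.018 m and z of gift_box in the frame of coin_tray between 0 and 0.01 m and angle between each of gift_box, tin_red, tin_blue, tin_green's own z axis and vertical below 0.12 rad and linear speed of each of gift_box, tin_red, tin_blue, tin_green below 0.03 m/s and angular speed of each of gift_box, tin_red, tin_blue, tin_green below 0.3 rad/s and horizontal distance between tin_red and coaster_red below 0.014 m and z of tin_red in the frame of coaster_red between 0 and 0.01 m and horizontal distance between tin_blue and coaster_blue below 0.014 m and z of tin_blue in the frame of coaster_blue between 0 and 0.01 m and horizontal distance between tin_green and coaster_green below 0.014 m and z of tin_green in the frame of coaster_green between 0 and 0.01 m); the robot touches nothing.
It fails at once if a tin or the gift box is tipped over (more than 35 degrees) (angle between any of tin_red, tin_blue, tin_green, gift_box's own z axis and vertical above 0.6 rad).
It also fails if it takes over 136 s, if anything falls off the work surface, if the arm or the gripper's body presses on something with over 40 N, if the wrist force passes 120 N, or if a joint passes its speed limit or range.

## Working session

There is one attempt and no reset: what is moved stays moved. The work goes in short steps, Python scripts to look and compute and a shell command to move; the robot and the scene stay as the last step left them, time stands still between calls to the robot, and variables do not carry over. Pictures are saved under pics/ and viewed, about 12 in all and at most 16, crops included, and the job is handed in when it is done.

```bash
mkdir -p pics; cat > h.py <<'E'
import numpy as np, cv2
from rig import monitor, grab_frame, arm
from scipy.spatial.transform import Rotation as R
def save(f,n): cv2.imwrite('pics/'+n,f['color'][:,:,::-1])
def pose():
    o=monitor.get_obs(); return np.array(o['tcp_pos']),R.from_euler('xyz',o['eef_rot']).as_matrix()
def cam(f,p=None):
    if 'T_tool_cam' in f:
        T=np.array(f['T_tool_cam']); return p[0]+p[1]@T[:3,3], p[1]@T[:3,:3]
    return np.array(f['origin']),np.array(f['rotation'])
def ray(f,uv,z,p=None):
    o,Rm=cam(f,p); uv=np.array(uv,float).reshape(-1,1,2)
    n=cv2.undistortPoints(uv,np.array(f['mtx']),np.array(f['D'])).reshape(-1,2)
    d=np.c_[n,np.ones(len(n))]@Rm.T
    return o+d*((z-o[2])/d[:,2])[:,None]
def go(target,yaw=None):
    "rows shift (cm) in tool axes to world TCP target, turn"
    p,Rm=pose(); s=Rm.T@(np.array(target)-p)*100
    y=np.arctan2(Rm[1,0],Rm[0,0]); t=0
    if yaw is not None:
        t=-( (yaw-y+np.pi/2)%np.pi-np.pi/2)   # tool z down
    return np.round(s,2),round(t,3)
E
python3 - <<'E'
from h import *
print(monitor.get_obs(),arm.grasp_offset)
for n in('scene','top'):
    f=grab_frame(n);save(f,n+'0.png');print(n,f['origin'],f['rotation'],f['mtx'],f['D'])
print(grab_frame('wrist')['T_tool_cam'])
E
```

```text
{'time': 0.0, 'joint_pos': array([ 1.37858650e+00,  3.85524729e-01,  6.62751548e-03, -5.26817370e-04,
       -1.19398756e+00, -2.58593950e-01]), 'joint_vel': array([-0.00144686, -0.00010752,  0.00100237, -0.00051702,  0.00036351,
       -0.00109027]), 'effort': array([-9.93902286e-04, -3.90662169e+01,  1.87403387e+01,  4.21998248e+00,
        1.10319440e-02, -1.91099930e-04]), 'tcp_pos': array([0.27202225, 0.56202593, 0.22147534]), 'eef_rot': array([-3.14153176e+00, -2.14421948e-03, -2.02179453e+00]), 'wrist_force': array([-0.28975591, -0.48905258, -0.20349554]), 'moment': array([ 0.02204757, -0.00859925, -0.0420448 ]), 'finger_gap': 0.08726198583502201} -0.0187
scene [ 1.34001013 -0.26764858  0.57744707] [-2.1392344  -0.01504811  1.25945132] [[381.00087096   0.         250.12610358]
 [  0.         381.00087096 186.87451206]
 [  0.           0.           1.        ]] [-0.00993936  0.          0.          0.          0.        ]
top [0.44734203 0.0239631  1.19324595] [-3.05531177 -0.00848622 -1.54498256] [[470.24015484   0.         260.49806797]
 [  0.         470.24015484 188.4740612 ]
 [  0.           0.           1.        ]] [-0.17222492  0.          0.          0.          0.        ]
[[ 9.99998085e-01  1.91741706e-03 -3.92088008e-04 -3.50254586e-04]
 [-1.74380259e-03  9.63899349e-01  2.66261156e-01 -7.31740804e-02]
 [ 8.88467061e-04 -2.66259963e-01  9.63900847e-01 -1.61570137e-01]
 [ 0.00000000e+00  0.00000000e+00  0.00000000e+00  1.00000000e+00]]
```

View pics/top0.png

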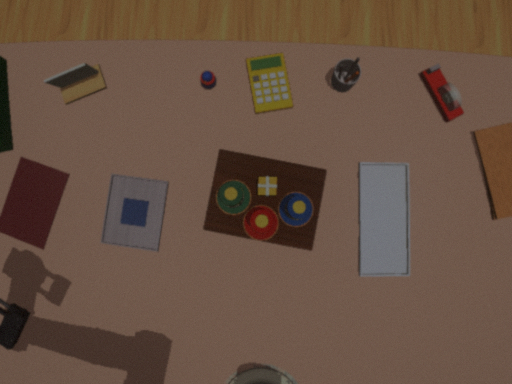

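View pics/scene0.png

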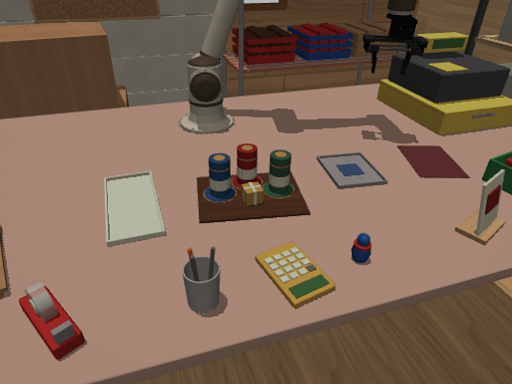

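The top view shows the tins' gold lid spots at about green (231,194), red (262,222) and blue (299,207). The box is at (268,186), the white tray at (384,219) and the coin pad at (135,213). The scene view shows all of these upright.

```bash
python3 - <<'E'
s=open('h.py').read().replace("np.array(f['rotation'])\n","R.from_euler('xyz',f['rotation']).as_matrix()\n")
open('h.py','w').write(s)
E
python3 - <<'E'
from h import *
f=grab_frame('top');
print(cam(f)[1].round(3))
for n,uv,z in [('lid g',(231,194),.117),('lid r',(262,222),.117),('lid b',(299,207),.117),('box',(268,186),.048),('tray',[(360,163),(407,163),(409,275),(361,275)],.014),('coin',[(111,176),(167,179),(158,249),(104,244)],.012),('pad',(135,213),.005),
 ('board',[(221,151),(326,165),(313,248),(205,234)],.008)]:
    print(n,ray(f,uv,z)[:,:2].round(4).tolist())
c=f['color'][135:290,90:425]
cv2.imwrite('pics/crop.png',cv2.convertScaleAbs(cv2.resize(c[:,:,::-1],None,fx=2.38,fy=2.38,interpolation=cv2.INTER_CUBIC),alpha=1.5))
E
```

```text
[[ 0.026 -0.996  0.086]
 [-1.    -0.026 -0.006]
 [ 0.008 -0.086 -0.996]]
lid g [[0.5261, 0.0846]]
lid r [[0.4639, 0.0118]]
lid b [[0.5003, -0.0722]]
box [[0.5532, -0.0014]]
tray [[0.6216, -0.2359], [0.6256, -0.3599], [0.3386, -0.3669], [0.3377, -0.242]]
coin [[0.5717, 0.4011], [0.5676, 0.2545], [0.39, 0.2706], [0.3973, 0.4112]]
pad [[0.479, 0.3351]]
board [[0.6434, 0.1198], [0.6147, -0.1491], [0.4032, -0.1195], [0.4314, 0.1532]]
```

View pics/crop.png

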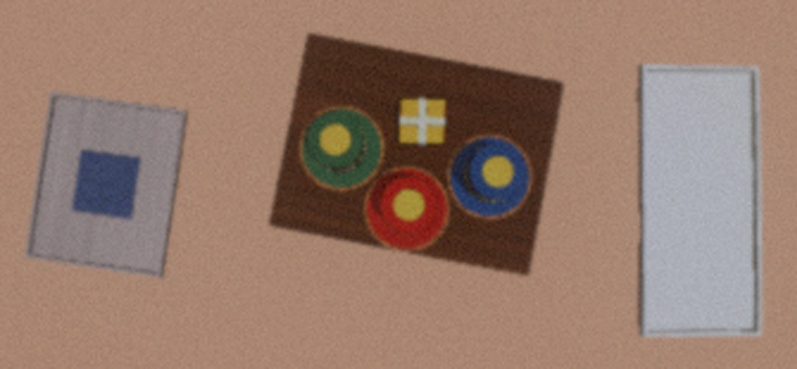

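```bash
python3 - <<'E'
from h import *
f=grab_frame('top')
k=2.38
uv=lambda a:(a[0]/k+90-.5+.5/k,a[1]/k+135-.5+.5/k)
for n,a,z in [('Cg',(342,148),.012),('Tg',(335,138.5),.117),('Cr',(407,208),.012),('Tr',(408,205),.117),('Cb',(489.5,177),.012),('Tb',(497.5,171.5),.117),('box',(422.5,121),.048)]: print(n,ray(f,uv(a),z)[0].round(4))
print(go((.501,-.072,.2),-1.8))
E
```

```text
Cg [0.5267 0.0842 0.012 ]
Tg [0.5286 0.0859 0.117 ]
Cr [0.4651 0.0138 0.012 ]
Tr [0.4664 0.0139 0.117 ]
Cb [ 0.5    -0.0725  0.012 ]
Tb [ 0.5009 -0.0716  0.117 ]
box [5.542e-01 5.000e-04 4.800e-02]
(array([ 47.12, -48.23,   2.26]), np.float64(-0.222))
```

```bash
python3 -m handwheel '[[47.1,-48.2,2.2,-0.22],[47.1,-48.2,2.2,-0.22],[47.1,-48.2,2.2,-0.22],[47.1,-48.2,2.2,-0.22],[47.1,-48.2,2.2,-0.22],[47.1,-48.2,2.2,-0.22],[47.1,-48.2,2.2,-0.22],[47.1,-48.2,2.2,-0.22],[47.1,-48.2,2.2,-0.22],[47.1,-48.2,2.2,-0.22],[47.1,-48.2,2.2,-0.22],[47.1,-48.2,2.2,-0.22],[47.1,-48.2,2.2,-0.22],[47.1,-48.2,2.2,-0.22],[47.1,-48.2,2.2,-0.22]]' 1 15
python3 - <<'E'
from h import *
p=pose();f=grab_frame('wrist');save(f,'w1.png');np.save('p.npy',np.c_[p[1],p[0]])
print(f['mtx'],go((.501,-.072,.066),-1.8))
E
```

```text
time: 2.12
tcp_pos: [0.5006, -0.0706, 0.2008]
eef_rot: [-3.141, -0.001, -1.8]
wrist_force: [-0.2, -0.4, 0.6]
finger_gap: 0.0871
[[266.2037371    0.         253.88985826]
 [  0.         266.2037371  193.73482108]
 [  0.           0.           1.        ]] (array([ 0.11, -0.05, 13.48]), np.float64(0.0))
```

View pics/w1.png

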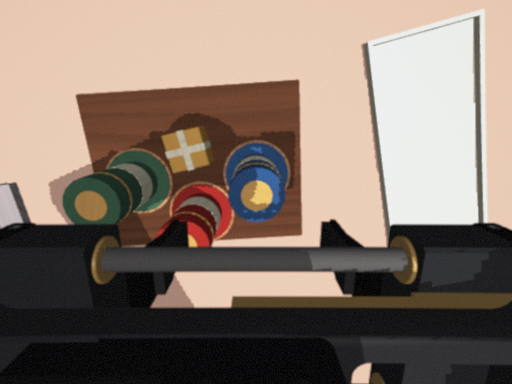

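The wrist view shows the blue lid spot at (257,195), the green spot at (91,205), and the box top at about (186,149). The far tray corners are at (370,44) and (483,13).

```bash
python3 - <<'E'
from h import *
P=np.load('p.npy');p=(P[:,3],P[:,:3]);f=grab_frame('wrist')
for uv,z in[((257,195),.117),((91,205),.117),((186,149),.048),((370,44),.014),((483,13),.014)]:print(ray(f,uv,z,p)[0].round(4))
E
```

```text
[ 0.5042 -0.0742  0.117 ]
[0.5304 0.0836 0.117 ]
[ 0.5583 -0.0022  0.048 ]
[ 0.6245 -0.238   0.014 ]
[ 0.6259 -0.3639  0.014 ]
```

```bash
python3 - <<'E'
from h import *
print(go((.502,-.073,.066),-1.8))
E
python3 -m handwheel '[[0.2,-0.1,4,0],[0.2,-0.1,8.5,0],[0.2,-0.1,12,0],[0.2,-0.1,13.5,0],[0.2,-0.1,13.5,0],[0.2,-0.1,13.5,0]]' 1 15
python3 -m handwheel '[[0,0,0,0],[0,0,0,0],[0,0,0,0],[0,0,0,0],[0,0,0,0],[0,0,0,0]]' -1 15
python3 - <<'E'
from h import *
print(go((.575,-.301,.12)), monitor.get_obs()['tcp_pos'])
E
```

```text
(array([ 0.17, -0.17, 13.48]), np.float64(-0.0))
time: 2.98
tcp_pos: [0.502, -0.0728, 0.0667]
eef_rot: [-3.14, -0.0, -1.799]
wrist_force: [-0.1, 0.2, 0.0]
finger_gap: 0.0874
time: 3.72
tcp_pos: [0.5021, -0.0729, 0.0668]
eef_rot: [-3.14, -0.0, -1.799]
wrist_force: [-1.5, -0.1, 2.2]
finger_gap: 0.0555
(array([ 20.57, -12.28,  -5.29]), 0) [ 0.50208855 -0.07290363  0.06677383]
```

```bash
python3 -m handwheel '[[0,0,-2,0],[0,0,-4.5,0],[1.5,-0.9,-5,0],[4.5,-2.7,-5,0],[8,-4.8,-5,0],[12,-7.2,-5,0],[16,-9.6,-5,0],[19,-11.4,-5,0],[20.6,-12.3,-5,0],[20.6,-12.3,-5,0],[20.6,-12.3,-5,0],[20.6,-12.3,-5,0],[20.6,-12.3,-3,0],[20.6,-12.3,-1,0],[20.6,-12.3,0.2,0],[20.6,-12.3,0.6,0],[20.6,-12.3,0.7,0],[20.6,-12.3,0.7,0],[20.6,-12.3,0.7,0]]' -1 15
python3 - <<'E'
from h import *
print(go((.575,-.301,.06)))
p=pose();f=grab_frame('wrist');np.save('p.npy',np.c_[p[1],p[0]]);save(f,'w2.png')
E
```

```text
time: 6.1
tcp_pos: [0.5756, -0.3016, 0.0608]
eef_rot: [-3.138, -0.001, -1.799]
wrist_force: [1.3, -0.5, -1.9]
finger_gap: 0.0554
(array([-0.04,  0.07,  0.08]), 0)
```

View pics/w2.png

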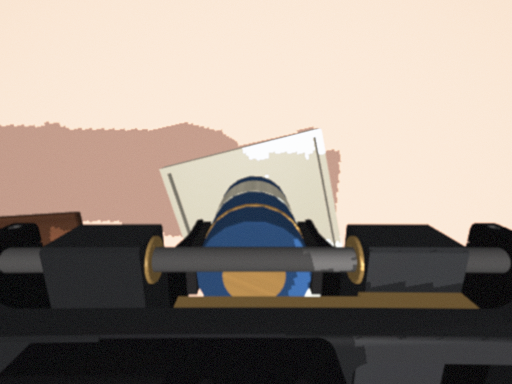

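The blue tin stands upright in the tray between the jaws. I'll lower the last millimetre and release it.

```bash
python3 -m handwheel '[[0,0,0.1,0],[0,0,0.15,0],[0,0,0.15,0]]' -1 15
python3 -m handwheel '[[0,0,0,0],[0,0,0,0],[0,0,0,0],[0,0,-2,0],[0,0,-6,0],[0,0,-10,0],[0,0,-10,0]]' 1 15
python3 - <<'E'
from h import *
print(go((.466,.0135,.17)))
E
```

```text
time: 6.52
tcp_pos: [0.5758, -0.3017, 0.0599]
eef_rot: [-3.138, -0.001, -1.799]
wrist_force: [-0.3, 0.4, 1.7]
finger_gap: 0.0561
time: 7.4
tcp_pos: [0.5777, -0.3024, 0.1643]
eef_rot: [-3.129, -0.002, -1.799]
wrist_force: [-0.0, 0.1, -1.1]
finger_gap: 0.0872
(array([-28.25,  18.01,  -0.85]), 0)
```

```bash
python3 -m handwheel '[[-4,2.6,0,0],[-9,5.8,0,0],[-14,9,0,0],[-19,12.2,0,0],[-24,15.4,0,0],[-27.5,17.5,0,0],[-28.3,18,0,0],[-28.3,18,0,0],[-28.3,18,0,0],[-28.3,18,0,0]]' 1 15
python3 - <<'E'
from h import *
p=pose();f=grab_frame('wrist');save(f,'w3.png');np.save('p.npy',np.c_[p[1],p[0]])
print(go((.466,.0135,.066),-1.8))
E
```

```text
time: 8.65
tcp_pos: [0.4665, 0.013, 0.1613]
eef_rot: [-3.129, -0.002, -1.8]
wrist_force: [-0.4, -0.1, 0.2]
finger_gap: 0.0873
(array([-0.05,  0.17,  9.53]), np.float64(-0.0))
```

View pics/w3.png

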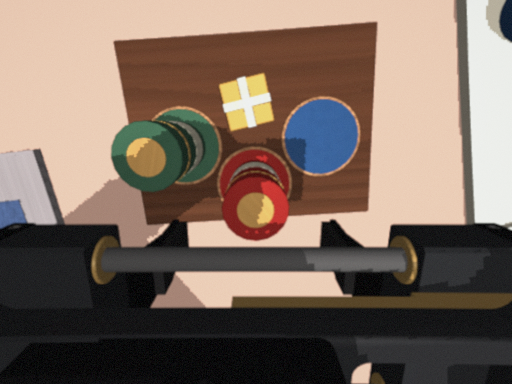

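The red lid spot is at (256,210), the green at (146,157), the box centre at (246,102) and the bare blue coaster at (321,136). All are undisturbed.

```bash
python3 - <<'E'
from h import *
P=np.load('p.npy');p=(P[:,3],P[:,:3]);f=grab_frame('wrist')
for uv,z in[((256,210),.117),((146,157),.117),((246,102),.048),((321,136),.012)]:print(ray(f,uv,z,p)[0].round(4))
E
python3 -m handwheel '[[0,0.1,3,0],[0,0.1,6.5,0],[0,0.1,8.8,0],[0,0.1,9.5,0],[0,0.1,9.5,0],[0,0.1,9.5,0]]' 1 15
python3 -m handwheel '[[0,0,0,0],[0,0,0,0],[0,0,0,0],[0,0,0,0],[0,0,0,0]]' -1 15
python3 - <<'E'
from h import *
print(go((.387,-.301,.12)), monitor.get_obs()['tcp_pos'])
E
```

```text
[0.4693 0.0108 0.117 ]
[0.5304 0.0839 0.117 ]
[ 5.576e-01 -1.000e-04  4.800e-02]
[ 0.5052 -0.0747  0.012 ]
time: 9.5
tcp_pos: [0.4674, 0.0131, 0.0673]
eef_rot: [-3.127, -0.001, -1.8]
wrist_force: [1.0, -1.0, 0.4]
finger_gap: 0.0867
time: 10.12
tcp_pos: [0.4673, 0.013, 0.0674]
eef_rot: [-3.128, -0.001, -1.8]
wrist_force: [-0.1, -1.6, 1.3]
finger_gap: 0.0558
(array([32.41,  0.62, -5.23]), 0) [0.46732463 0.01299725 0.06736397]
```

```bash
python3 -m handwheel '[[0,0,-2,0],[0,0,-4.5,0],[2,0,-5,0],[6,0.1,-5,0],[10.5,0.2,-5,0],[15,0.3,-5,0],[19.5,0.4,-5,0],[24,0.5,-5,0],[28.5,0.6,-5,0],[31.5,0.6,-5,0],[32.4,0.6,-5,0],[32.4,0.6,-5,0],[32.4,0.6,-5,0],[32.4,0.6,-3,0],[32.4,0.6,-1,0],[32.4,0.6,0.2,0],[32.4,0.6,0.7,0],[32.4,0.6,0.8,0],[32.4,0.6,0.8,0],[32.4,0.6,0.8,0]]' -1 15
python3 - <<'E'
from h import *
print(go((.387,-.301,.06)))
E
```

```text
time: 12.62
tcp_pos: [0.3883, -0.3012, 0.0602]
eef_rot: [-3.126, -0.001, -1.8]
wrist_force: [0.2, 1.0, -0.7]
finger_gap: 0.0559
(array([0.01, 0.14, 0.02]), 0)
```

```bash
python3 -m handwheel '[[0,0,0,0],[0,0,0,0],[0,0,0,0],[0,0,-2,0],[0,0,-6,0],[0,0,-10,0],[0,0,-10,0]]' 1 15
python3 - <<'E'
from h import *
print(go((.529,.085,.165)))
E
```

```text
time: 13.5
tcp_pos: [0.389, -0.3018, 0.1636]
eef_rot: [-3.118, -0.003, -1.8]
wrist_force: [0.1, 0.5, 0.6]
finger_gap: 0.0866
(array([-40.84,  -4.87,  -0.14]), 0)
```

```bash
python3 -m handwheel '[[-4,-0.5,0,0],[-9,-1.1,0,0],[-14,-1.7,0,0],[-19,-2.3,0,0],[-24,-2.9,0,0],[-29,-3.5,0,0],[-34,-4.1,0,0],[-38.5,-4.6,0,0],[-40.8,-4.9,0,0],[-40.8,-4.9,0,0],[-40.8,-4.9,0,0],[-40.8,-4.9,0,0]]' 1 15
python3 - <<'E'
from h import *
print(go((.529,.085,.066),-1.8))
E
```

```text
time: 15.0
tcp_pos: [0.5288, 0.0833, 0.1635]
eef_rot: [-3.119, -0.003, -1.801]
wrist_force: [-0.2, 0.2, 0.0]
finger_gap: 0.0871
(array([-0.2 ,  0.24,  9.75]), np.float64(-0.001))
```

```bash
python3 -m handwheel '[[-0.2,0.2,3,0],[-0.2,0.2,6.5,0],[-0.2,0.2,9,0],[-0.2,0.2,9.8,0],[-0.2,0.2,9.8,0],[-0.2,0.2,9.8,0]]' 1 15
python3 -m handwheel '[[0,0,0,0],[0,0,0,0],[0,0,0,0],[0,0,0,0],[0,0,0,0]]' -1 15
python3 - <<'E'
from h import *
print(go((.481,-.301,.12)), monitor.get_obs()['tcp_pos'])
E
```

```text
time: 15.75
tcp_pos: [0.5303, 0.0851, 0.0667]
eef_rot: [-3.117, -0.002, -1.801]
wrist_force: [0.0, -0.7, -0.2]
finger_gap: 0.0868
time: 16.38
tcp_pos: [0.5302, 0.085, 0.0668]
eef_rot: [-3.117, -0.002, -1.801]
wrist_force: [-0.7, -0.3, 1.8]
finger_gap: 0.0556
(array([38.71, -4.16, -5.15]), 0) [0.53015952 0.08499077 0.06676008]
```

```bash
python3 -m handwheel '[[0,0,-2.5,0],[0,0,-5,0],[3,-0.3,-5,0],[7.5,-0.8,-5,0],[12.5,-1.3,-5,0],[17.5,-1.9,-5,0],[22.5,-2.4,-5,0],[27.5,-3,-5,0],[32,-3.4,-5,0],[36.5,-3.9,-5,0],[38.7,-4.2,-5,0],[38.7,-4.2,-5,0],[38.7,-4.2,-5,0],[38.7,-4.2,-3,0],[38.7,-4.2,-1,0],[38.7,-4.2,0.1,0],[38.7,-4.2,0.5,0],[38.7,-4.2,0.7,0],[38.7,-4.2,0.7,0],[38.7,-4.2,0.7,0]]' -1 15
python3 - <<'E'
from h import *
print(go((.481,-.301,.0598)))
E
```

```text
time: 18.88
tcp_pos: [0.4832, -0.3016, 0.0621]
eef_rot: [-3.116, -0.002, -1.801]
wrist_force: [0.3, 0.2, -2.2]
finger_gap: 0.0554
(array([-0.01,  0.23,  0.23]), 0)
```

```bash
python3 -m handwheel '[[0,0,0.15,0],[0,0,0.25,0],[0,0,0.25,0],[0,0,0.25,0]]' -1 15
python3 -m handwheel '[[0,0,0,0],[0,0,0,0],[0,0,0,0],[0,0,-2,0],[0,0,-6,0],[0,0,-10,0],[0,0,-10,0]]' 1 15
python3 - <<'E'
from h import *
print(go((.50,-.02,.165),-1.57))
E
```

```text
time: 19.38
tcp_pos: [0.4833, -0.3017, 0.0598]
eef_rot: [-3.115, -0.002, -1.801]
wrist_force: [0.1, 0.7, -0.7]
finger_gap: 0.0553
time: 20.25
tcp_pos: [0.483, -0.3017, 0.1637]
eef_rot: [-3.107, -0.003, -1.801]
wrist_force: [0.4, 0.6, -0.7]
finger_gap: 0.087
(array([-27.82,   4.75,  -0.39]), np.float64(-0.231))
```

```bash
python3 - <<'E'
from h import *
print(go((.556,0,.165),-1.57))
E
python3 -m handwheel '[[-4,-0.2,0,-0.1],[-9,-0.2,0,-0.23],[-14,-0.3,0,-0.23],[-19,-0.4,0,-0.23],[-24,-0.4,0,-0.23],[-28.5,-0.5,-0.2,-0.23],[-31,-0.5,-0.2,-0.23],[-31,-0.5,-0.2,-0.23],[-31,-0.5,-0.2,-0.23],[-31,-0.5,-0.2,-0.23]]' 1 15
python3 - <<'E'
from h import *
p=pose();f=grab_frame('wrist');save(f,'w4.png');np.save('p.npy',np.c_[p[1],p[0]])
print(go((.556,0,.048),-1.57))
f=grab_frame('top')
cv2.imwrite('pics/t4.png',cv2.convertScaleAbs(cv2.resize(f['color'][135:290,90:425,::-1],None,fx=2.38,fy=2.38,interpolation=cv2.INTER_CUBIC),alpha=1.5))
E
```

```text
(array([-31.04,  -0.24,  -0.23]), np.float64(-0.231))
time: 21.5
tcp_pos: [0.558, -0.0019, 0.1645]
eef_rot: [-3.109, -0.011, -1.572]
wrist_force: [0.1, -0.4, -0.3]
finger_gap: 0.0871
(array([-0.33,  0.58, 11.64]), np.float64(-0.002))
```

View pics/w4.png

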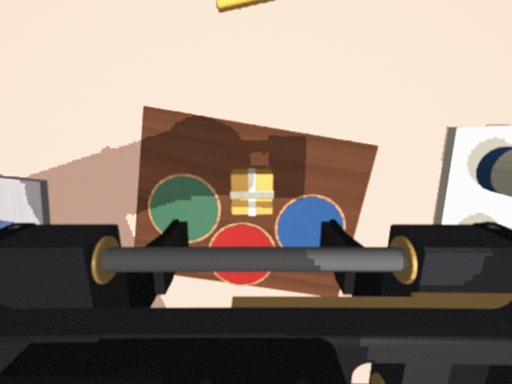

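View pics/t4.png

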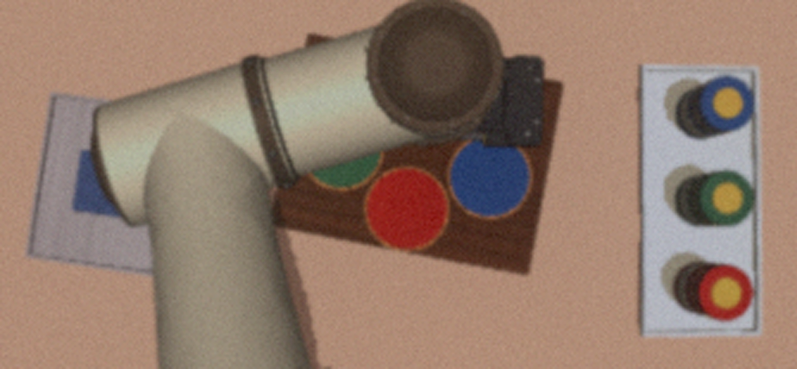

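All three tins stand in a row in the tray. The box top's centre is at (252,195) in the wrist view, aligned with the jaws.

```bash
python3 - <<'E'
from h import *
P=np.load('p.npy');p=(P[:,3],P[:,:3]);f=grab_frame('wrist')
for uv,z in[((252,195),.048),((242,254),.012),((184,208),.012),((310,226),.012)]:print(ray(f,uv,z,p)[0].round(4))
print(go((.556,0,.019),-1.57))
E
```

```text
[ 0.5569 -0.001   0.048 ]
[0.4696 0.0119 0.012 ]
[0.5317 0.0828 0.012 ]
[ 0.5076 -0.0742  0.012 ]
(array([-0.34,  0.7 , 14.56]), np.float64(-0.002))
```

```bash
python3 -m handwheel '[[-0.2,0.3,4,0],[-0.2,0.5,9,0],[-0.3,0.6,12.5,0],[-0.3,0.6,14,0],[-0.3,0.6,14.5,0],[-0.3,0.6,14.5,0],[-0.3,0.6,14.5,0]]' 1 15
python3 -m handwheel '[[0,0,0,0],[0,0,0,0],[0,0,0,0],[0,0,0,0],[0,0,0,0],[0,0,0,0]]' -1 10
python3 - <<'E'
from h import *
print(go((.481,.335,.12)), monitor.get_obs()['tcp_pos'])
E
```

```text
time: 22.52
tcp_pos: [0.558, -0.0001, 0.021]
eef_rot: [-3.106, -0.011, -1.572]
wrist_force: [0.4, 0.0, 0.5]
finger_gap: 0.087
time: 23.28
tcp_pos: [0.5579, -0.0002, 0.021]
eef_rot: [-3.106, -0.011, -1.572]
wrist_force: [-0.8, -0.6, -0.3]
finger_gap: 0.0461
(array([-33.41,   7.36, -10.52]), 0) [ 5.57923276e-01 -2.19848084e-04  2.09944991e-02]
```

```bash
python3 -m handwheel '[[0,0,-2.5,0],[0,0,-5,0],[-2.5,0.5,-6,0],[-7,1.5,-6,0],[-12,2.6,-6,0],[-17,3.7,-6,0],[-22,4.8,-6,0],[-27,5.9,-6,0],[-31.5,6.8,-6,0],[-33.4,7.2,-6,0],[-33.4,7.2,-6,0],[-33.4,7.2,-6,0],[-33.4,7.2,-6,0]]' -1 10
python3 - <<'E'
from h import *
p=pose();f=grab_frame('wrist');save(f,'w5.png');np.save('p.npy',np.c_[p[1],p[0]])
print(go((.483,.334,.0185)), monitor.get_obs()['tcp_pos'])
E
```

```text
time: 24.9
tcp_pos: [0.4843, 0.3331, 0.0748]
eef_rot: [-3.107, -0.011, -1.573]
wrist_force: [-1.0, -0.1, -2.4]
finger_gap: 0.0457
(array([-0.14,  0.34,  5.63]), 0) [0.48440469 0.33322075 0.07484756]
```

View pics/w5.png

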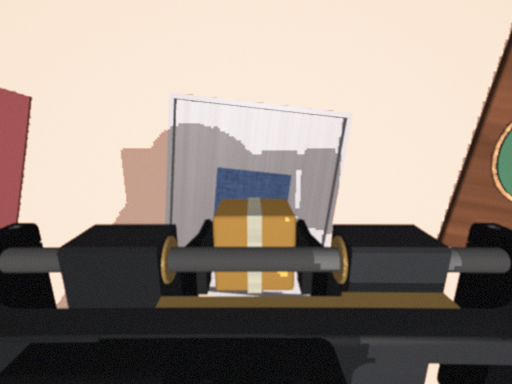

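The pad's far corners are at (218,168) and (291,176), with the box held level over it. Next I'll check the tray centre from those corners.

```bash
python3 - <<'E'
from h import *
P=np.load('p.npy');p=(P[:,3],P[:,:3]);f=grab_frame('wrist')
a,b=ray(f,[(218,168),(291,176)],.005,p)
d=(b-a)[:2];L=np.hypot(*d);n=np.array([d[1],-d[0]])/L;n=n if n[0]<0 else -n
print(a,b,L,(a+b)[:2]/2+.033*n)
E
```

```text
[0.51955294 0.36411629 0.005     ] [0.51225337 0.29948578 0.005     ] 0.0650414166190017 [0.48311164 0.33550461]
```

```bash
python3 -m handwheel '[[-0.1,0.2,2,0],[-0.1,0.3,4,0],[-0.1,0.3,5,0],[-0.1,0.3,5.5,0],[-0.1,0.3,5.7,0],[-0.1,0.3,5.7,0],[-0.1,0.3,5.7,0]]' -1 10
```

```text
time: 25.88
tcp_pos: [0.4837, 0.3342, 0.0184]
eef_rot: [-3.106, -0.01, -1.573]
wrist_force: [-0.3, -0.0, -2.1]
finger_gap: 0.0458
```

```bash
python3 -m handwheel '[[0,0,0.1,0],[0,0,0.12,0],[0,0,0.12,0]]' -1 10
python3 -m handwheel '[[0,0,0,0],[0,0,0,0],[0,0,0,0],[0,0,-2,0],[0,0,-6,0],[0,0,-11,0],[0,0,-14.5,0],[0,0,-14.5,0],[0,0,-14.5,0]]' 1 15
python3 - <<'E'
from h import *
p=pose();f=grab_frame('wrist');save(f,'w6.png')
print(go((.4833,-.3017,.165),-1.8))
E
```

```text
time: 26.25
tcp_pos: [0.4837, 0.3341, 0.0172]
eef_rot: [-3.106, -0.01, -1.573]
wrist_force: [-0.2, -1.1, -1.7]
finger_gap: 0.046
time: 27.38
tcp_pos: [0.478, 0.3352, 0.1616]
eef_rot: [-3.107, -0.01, -1.573]
wrist_force: [-0.2, 1.2, -0.3]
finger_gap: 0.0871
(array([63.66, -0.7 ,  0.35]), np.float64(0.227))
```

View pics/w6.png

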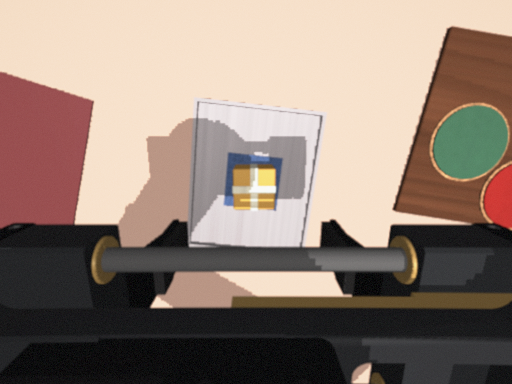

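The box stands upright on the pad, with its centre at about (254,187) and the pad at about (253,183). Next I'll return the green tin.

```bash
python3 -m handwheel '[[4,0,0,0.1],[9,-0.1,0,0.23],[14.5,-0.2,0,0.23],[20,-0.2,0,0.23],[25.5,-0.3,0,0.23],[31,-0.3,0,0.23],[36.5,-0.4,0,0.23],[42,-0.5,0,0.23],[47.5,-0.5,0,0.23],[53,-0.6,0,0.23],[58,-0.7,0,0.23],[62,-0.7,0,0.23],[63.7,-0.7,0,0.23],[63.7,-0.7,0,0.23],[63.7,-0.7,0,0.23],[63.7,-0.7,0,0.23]]' 1 15
python3 - <<'E'
from h import *
p=pose();f=grab_frame('wrist');save(f,'w7.png')
print(go((.4833,-.3017,.0598),-1.8))
E
```

```text
time: 29.42
tcp_pos: [0.4834, -0.3009, 0.1685]
eef_rot: [-3.106, -0.003, -1.802]
wrist_force: [0.4, -0.4, 0.1]
finger_gap: 0.0871
(array([ 0.03,  0.39, 10.88]), np.float64(-0.002))
```

View pics/w7.png

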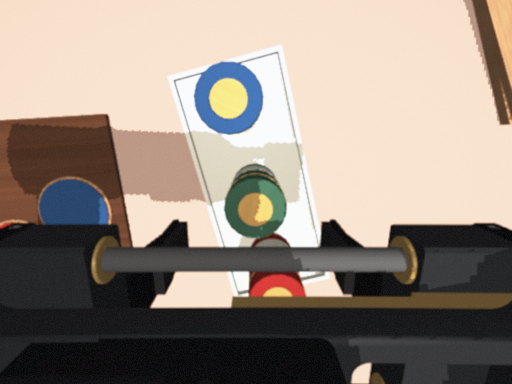

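The green tin stands centred between the jaws, with its lid spot at (256,208).

```bash
python3 -m handwheel '[[0,0.1,3.5,0],[0,0.2,7,0],[0,0.4,10,0],[0,0.4,10.8,0],[0,0.4,10.8,0],[0,0.4,10.8,0]]' 1 15
python3 -m handwheel '[[0,0,0,0],[0,0,0,0],[0,0,0,0],[0,0,0,0],[0,0,0,0]]' -1 15
python3 - <<'E'
from h import *
print(monitor.get_obs()['tcp_pos'],go((.5302,.085,.11)),go((.5302,.085,.0668)))
E
```

```text
time: 30.22
tcp_pos: [0.4844, -0.3016, 0.0621]
eef_rot: [-3.103, -0.004, -1.801]
wrist_force: [0.4, 0.0, 0.7]
finger_gap: 0.0869
time: 30.85
tcp_pos: [0.4844, -0.3017, 0.0622]
eef_rot: [-3.103, -0.004, -1.801]
wrist_force: [0.9, 0.8, 0.6]
finger_gap: 0.0556
[ 0.48442394 -0.30167895  0.06216853] (array([-38.67,   4.17,  -5.1 ]), 0) (array([-38.69,   4.34,  -0.78]), 0)
```

```bash
python3 -m handwheel '[[0,0,-2.5,0],[0,0,-5,0],[-3,0.3,-5,0],[-7.5,0.8,-5,0],[-12.5,1.3,-5,0],[-17.5,1.9,-5,0],[-22.5,2.4,-5,0],[-27.5,3,-5,0],[-32,3.4,-5,0],[-36.5,3.9,-5,0],[-38.7,4.1,-5,0],[-38.7,4.1,-5,0],[-38.7,4.1,-5,0],[-38.7,4.1,-3.5,0],[-38.7,4.2,-2,0],[-38.7,4.2,-1.2,0],[-38.7,4.2,-1.2,0],[-38.7,4.2,-1.2,0]]' -1 15
python3 - <<'E'
from h import *
print(go((.5313,.085,.0692)))
E
```

```text
time: 33.1
tcp_pos: [0.5317, 0.085, 0.0711]
eef_rot: [-3.102, -0.003, -1.801]
wrist_force: [0.8, -0.1, -2.7]
finger_gap: 0.0556
(array([0.  , 0.04, 0.19]), 0)
```

```bash
python3 -m handwheel '[[0,0,0.1,0],[0,0,0.2,0],[0,0,0.22,0],[0,0,0.22,0]]' -1 15
python3 -m handwheel '[[0,0,0,0],[0,0,0,0],[0,0,0,0],[0,0,-2,0],[0,0,-6,0],[0,0,-10,0],[0,0,-10,0]]' 1 15
python3 - <<'E'
from h import *
print(go((.3883,-.3012,.165),-1.8))
E
```

```text
time: 33.6
tcp_pos: [0.5318, 0.085, 0.0689]
eef_rot: [-3.102, -0.003, -1.801]
wrist_force: [0.3, -0.3, -1.9]
finger_gap: 0.0558
time: 34.48
tcp_pos: [0.5302, 0.0871, 0.1726]
eef_rot: [-3.095, 0.001, -1.8]
wrist_force: [0.0, 0.9, 0.3]
finger_gap: 0.0871
(array([41.04,  5.01,  0.47]), np.float64(-0.0))
```

```bash
python3 -m handwheel '[[4,0.5,0,0],[9,1.1,0,0],[14,1.7,0,0],[19,2.3,0,0],[24,2.9,0,0],[29,3.5,0.2,0],[34,4.1,0.4,0],[38.5,4.7,0.4,0],[41,5,0.4,0],[41,5,0.4,0],[41,5,0.4,0],[41,5,0.4,0]]' 1 15
python3 - <<'E'
from h import *
print(monitor.get_obs()['tcp_pos'],go((.3883,-.3012,.0602),-1.8))
E
```

```text
time: 35.98
tcp_pos: [0.3887, -0.3, 0.1656]
eef_rot: [-3.096, 0.002, -1.799]
wrist_force: [0.3, 0.8, 0.9]
finger_gap: 0.0871
[ 0.38868702 -0.30000403  0.16557898] (array([ 0.14,  0.5 , 10.53]), np.float64(0.001))
```

```bash
python3 -m handwheel '[[0.1,0.1,3.5,0],[0.1,0.3,7,0],[0.1,0.5,9.7,0],[0.1,0.5,10.6,0],[0.1,0.5,10.6,0],[0.1,0.5,10.6,0]]' 1 15
python3 -m handwheel '[[0,0,0,0],[0,0,0,0],[0,0,0,0],[0,0,0,0],[0,0,0,0]]' -1 15
python3 - <<'E'
from h import *
p=pose()[0]; d=p-np.array([.3883,-.3012,.0602]); t=np.array([.4673,.013,.0674])+d
print(p,d,t,go(t+[0,0,.04]),go(t))
E
```

```text
time: 36.72
tcp_pos: [0.3894, -0.301, 0.0606]
eef_rot: [-3.093, 0.001, -1.798]
wrist_force: [0.4, -0.2, -0.4]
finger_gap: 0.0871
time: 37.35
tcp_pos: [0.3895, -0.3011, 0.0607]
eef_rot: [-3.093, 0.001, -1.798]
wrist_force: [0.2, 0.5, 1.1]
finger_gap: 0.0559
[ 0.38948697 -0.30110989  0.06069508] [1.18697158e-03 9.01121137e-05 4.95083076e-04] [0.46848697 0.01309011 0.06789508] (array([-32.4 ,  -0.83,  -4.65]), 0) (array([-32.39,  -0.64,  -0.66]), 0)
```

```bash
python3 -m handwheel '[[0,0,-2.5,0],[0,0,-5,0],[-2.5,0,-5,0],[-7,-0.2,-5,0],[-12,-0.3,-5,0],[-17,-0.4,-5,0],[-22,-0.6,-5,0],[-27,-0.7,-5,0],[-31,-0.8,-5,0],[-32.4,-0.8,-5,0],[-32.4,-0.8,-5,0],[-32.4,-0.8,-5,0],[-32.4,-0.7,-3.5,0],[-32.4,-0.7,-2,0],[-32.4,-0.7,-1,0],[-32.4,-0.7,-1,0],[-32.4,-0.7,-1,0]]' -1 15
python3 - <<'E'
from h import *
print(go((.4685,.0131,.0679)))
E
```

```text
time: 39.48
tcp_pos: [0.4693, 0.0129, 0.0718]
eef_rot: [-3.092, 0.001, -1.799]
wrist_force: [-0.7, 0.0, -2.6]
finger_gap: 0.056
(array([-0.  ,  0.1 ,  0.38]), 0)
```

```bash
python3 -m handwheel '[[0,0.1,0.2,0],[0,0.1,0.35,0],[0,0.1,0.4,0],[0,0.1,0.4,0]]' -1 15
python3 -m handwheel '[[0,0,0,0],[0,0,0,0],[0,0,0,0],[0,0,-2,0],[0,0,-6,0],[0,0,-10,0],[0,0,-10,0]]' 1 15
python3 - <<'E'
from h import *
print(go((.5758,-.3017,.165),-1.8))
E
```

```text
time: 39.98
tcp_pos: [0.4686, 0.0131, 0.0678]
eef_rot: [-3.092, 0.001, -1.798]
wrist_force: [0.3, -0.1, -2.2]
finger_gap: 0.0558
time: 40.85
tcp_pos: [0.4659, 0.0149, 0.1711]
eef_rot: [-3.085, 0.006, -1.798]
wrist_force: [0.0, 0.5, 0.5]
finger_gap: 0.0869
(array([ 28.38, -17.78,   1.46]), np.float64(0.002))
```

```bash
python3 -m handwheel '[[4,-2.5,0.1,0],[9,-5.6,0.3,0],[14,-8.8,0.6,0],[19,-11.9,0.9,0],[24,-15,1.2,0],[27.5,-17.2,1.4,0],[28.4,-17.8,1.4,0],[28.4,-17.8,1.4,0],[28.4,-17.8,1.4,0],[28.4,-17.8,1.4,0]]' 1 15
python3 - <<'E'
from h import *
print(monitor.get_obs()['tcp_pos'],go((.5758,-.3017,.0599),-1.8))
E
```

```text
time: 42.1
tcp_pos: [0.5758, -0.3008, 0.1659]
eef_rot: [-3.085, 0.006, -1.796]
wrist_force: [-0.7, -0.1, -0.2]
finger_gap: 0.0874
[ 0.57579004 -0.30077331  0.16592888] (array([ 0.15,  0.58, 10.59]), np.float64(0.004))
```

```bash
python3 -m handwheel '[[0.1,0.2,3.5,0],[0.1,0.4,7,0],[0.1,0.6,9.7,0],[0.1,0.6,10.6,0],[0.1,0.6,10.6,0],[0.1,0.6,10.6,0]]' 1 15
python3 -m handwheel '[[0,0,0,0],[0,0,0,0],[0,0,0,0],[0,0,0,0],[0,0,0,0]]' -1 15
python3 - <<'E'
from h import *
p=pose()[0]; d=p-np.array([.5758,-.3017,.0599]); t=np.array([.5021,-.0729,.0668])+d
print(p,d,t,go(t+[0,0,.04]),go(t))
E
```

```text
time: 42.85
tcp_pos: [0.5768, -0.3013, 0.0614]
eef_rot: [-3.082, 0.005, -1.796]
wrist_force: [1.4, 0.7, 0.0]
finger_gap: 0.0871
time: 43.48
tcp_pos: [0.5768, -0.3014, 0.0615]
eef_rot: [-3.082, 0.005, -1.796]
wrist_force: [-0.0, -0.4, 1.1]
finger_gap: 0.0556
[ 0.57683923 -0.30142057  0.06145614] [0.00103923 0.00027943 0.00155614] [ 0.50313923 -0.07262057  0.06835614] (array([-20.69,  11.99,  -5.31]), 0) (array([-20.66,  12.23,  -1.31]), 0)
```

```bash
python3 -m handwheel '[[0,0,-2.5,0],[0,0,-5,0],[-2,1.2,-5.4,0],[-6,3.5,-5.4,0],[-10.5,6.1,-5.4,0],[-15,8.7,-5.4,0],[-19,11,-5.4,0],[-20.7,12,-5.4,0],[-20.7,12,-5.4,0],[-20.7,12,-5.4,0],[-20.7,12,-5.4,0],[-20.7,12.1,-4,0],[-20.7,12.2,-2.5,0],[-20.7,12.2,-1.6,0],[-20.7,12.2,-1.6,0],[-20.7,12.2,-1.6,0]]' -1 15
python3 - <<'E'
from h import *
print(go((.5031,-.0726,.0684)))
E
```

```text
time: 45.48
tcp_pos: [0.5037, -0.0724, 0.0714]
eef_rot: [-3.081, 0.005, -1.796]
wrist_force: [-0.0, 0.2, -3.1]
finger_gap: 0.0557
(array([0.04, 0.08, 0.3 ]), 0)
```

```bash
python3 -m handwheel '[[0,0.1,0.15,0],[0,0.1,0.28,0],[0,0.1,0.32,0],[0,0.1,0.32,0]]' -1 15
python3 -m handwheel '[[0,0,0,0],[0,0,0,0],[0,0,0,0],[0,0,-2,0],[0,0,-6,0],[0,0,-11,0],[0,0,-14,0],[0,0,-14,0]]' 1 15
python3 -m handwheel '[[5,3,0,0],[10,6,0,0],[15,9,0,0],[20,12,0,0],[25,14,0,0],[29,15,0,0],[30,15,0,0],[30,15,0,0],[30,15,0,0],[30,15,0,0]]' 1 15
python3 - <<'E'
from h import *
f=grab_frame('top')
cv2.imwrite('pics/t8.png',cv2.convertScaleAbs(cv2.resize(f['color'][135:290,90:425,::-1],None,fx=2.38,fy=2.38,interpolation=cv2.INTER_CUBIC),alpha=1.5))
E
```

```text
time: 45.98
tcp_pos: [0.5031, -0.0722, 0.0684]
eef_rot: [-3.081, 0.006, -1.796]
wrist_force: [-0.1, 0.9, -0.7]
finger_gap: 0.0564
time: 46.98
tcp_pos: [0.4961, -0.0708, 0.2111]
eef_rot: [-3.075, 0.008, -1.795]
wrist_force: [-0.2, -0.2, 0.2]
finger_gap: 0.0869
time: 48.22
tcp_pos: [0.284, -0.3291, 0.1986]
eef_rot: [-3.074, 0.008, -1.793]
wrist_force: [-0.8, -1.2, 0.7]
finger_gap: 0.087
```

View pics/t8.png

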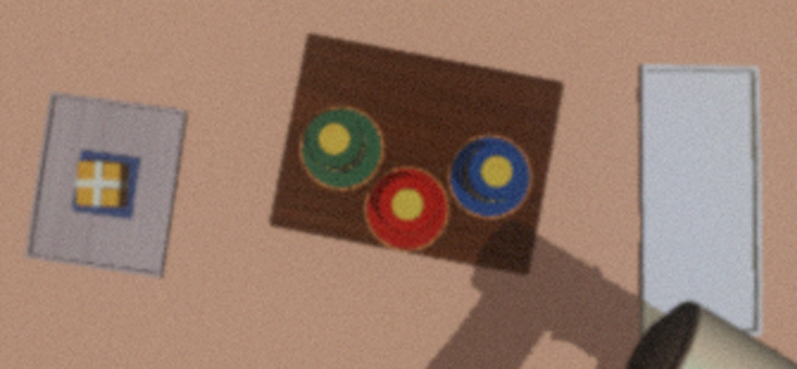

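Lid spots are at green (334,139), red (407,205) and blue (496,172), within about 1.5 crop pixels of the start. The box top's centre is at (99,184). After one numeric check I'll hand in.

```bash
python3 - <<'E'
from h import *
from rig import job
f=grab_frame('top');k=2.38
uv=lambda a:(a[0]/k+90-.5+.5/k,a[1]/k+135-.5+.5/k)
for n,a,z in [('g',(334,139),.117),('r',(407,205),.117),('b',(496,172),.117),('box',(99,184),.0445),('pad',(107,184),.005)]: print(n,ray(f,uv(a),z)[0].round(4))
b=ray(f,uv((99,184)),.0445)[0]
if np.hypot(b[0]-.481,b[1]-.335)<.012: print(job.job_done())
E
```

```text
g [0.5281 0.0868 0.117 ]
r [0.4664 0.0148 0.117 ]
b [ 0.5003 -0.0701  0.117 ]
box [0.4801 0.3342 0.0445]
pad [0.4815 0.3361 0.005 ]
the job is handed in; nothing more can be done
None
```

I moved the three tins into the side tray, set the gift box on the coin-tray pad, then put each tin back on the coaster of its own colour. I handed the job in at about 48 s of the 136 s allowed. `job_done` gives no verdict, so the result rests on my own checks.

- **Tins:** in the last top view each tin stands within about 3 mm of its coaster centre (limit 14 mm).
- **Box:** it stands upright about 2 mm from the pad centre (limit 18 mm).
- **Robot:** the gripper is open and clear of everything.

Two readings disagreed or drifted:
- **Cameras:** wrist and top camera positions differed by up to about 8 mm. I returned each tin relative to the tool pose it was picked from, so this had little effect.
- **Tool tilt:** the tool drifted to about 4° off vertical over the run, but every tin was released standing upright.

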